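# Crank the lens stage to its reference post and stow the handle

### The arm

A 6-joint arm with a two-finger parallel gripper is mounted at the origin on the work surface. World frame = base frame: x ahead of the robot, y to its left, z up, the work surface at z = 0. Lengths are in mm, angles in rad, forces in N, time in s.
With the tool pointing down it reaches from about 275 to 1000 mm from the base axis. Payload 8.4 kg.
Tool frame: the origin (TCP) lies at the centre of the arm's flange, where the gripper is bolted on; the fingertips stand 173 mm ahead of it and the grasp point (between the pads) lies 155 mm ahead of it (r.nose_length is the distance from the TCP to the fingertips, in mm); z points along the fingers, y is the direction in which the jaws open and shut (so a half turn about z gives the same grasp; the last joint's range is limited). The gripper opens to 85 mm and grips with 20 to 120 N. Pads are 22 mm wide; open, the fingers measure 114 mm over their backs; the gripper's body (76 mm by 85 mm) begins 54 mm behind the grasp point. The pads swing forward as they close: fully open they stand 13 mm farther back than shut.
Start: joints at [-1.271, 0.353, 1.633, -0, 1.155, -0.002], TCP at [185.773, -596.756, 404.681] pointing down, gripper open.
Joint ranges: [-2.63, 2.63], [-0.92, 2.1], [0.06, 2.66], [-1.3, 4.44], [0, 2.69], [-3.02, 3.02]. Speed limits (rad/s): [2.22, 2.22, 2.79, 3.14, 3.14, 3.14].

### API

Orientations are given as [roll, pitch, yaw] about the fixed x, y, z axes, in that order (R = Rz(yaw) Ry(pitch) Rx(roll)).
In Python, from rig import r, grab_frame, workorder gives the robot as it stands.
- The arm moves only by the tool carry_out, never from a script. Its argument "steps" is a list that holds one entry, the list of rows, each a list of 5 numbers: the opening in per cent of the stroke, from 0 (shut) to 100 (fully open), then the shift along the tool's x, y, z in m, then the turn about the tool's z in degrees. In form: [[[jaw, x, y, z, spin], ...]]. A call has 1 to 8 rows; each row is the pose to reach, as a shift and turn from the pose measured when the call began, along the tool's axes at that moment; what a row does not reach only later rows make up. A row lasts 1/10 s, in which the tool goes at most 50 mm and 8.59 degrees, less where a joint would pass 70% of its speed; a pose out of reach is approached as far as the arm can. A call with a gripper value outside its range is refused whole. The fingers move at their own pace and stop on an object; "squeeze" is the grip in N (left out, the last holds). Time passes only in rows, so rows that repeat a pose let the fingers close. It gives the time, the measured TCP pose, the force and the opening at its end, in the units of the state.
- r.sense(): the state, without advancing time (a new reading comes with each control period).
- grab_frame(name): name is "scene" or "top"; returns a dict with "image" (480x640x3 uint8, red, green, blue), "intrinsics" (3x3 intrinsics, pixels), "eye" and "rotation" of the camera in the world. Camera axes: x right, y up, looking along -z (the intrinsics and any distortion apply to the point x, -y, -z); pixel columns grow to the right and rows downward; lengths in mm; the calibration is good to about 2 mm. A picture is of the moment at which its call begins. There is no depth.
- workorder.sign_off(): hands the job in, once; it reports no verdict.
The state is a dict: "clock": time; "qpos": joint angles; "qvel": joint speeds; "joint_efforts": joint torques, N m; "eef_pos": TCP position; "tcp_rot": TCP orientation; "contact_force": force on the tool from outside, world axes, zero at the start; "wrist_torque": the same for the moment, N m; "opening": opening from 0.0 (shut) to 1.0 (fully open).
Only numpy, scipy, OpenCV 4.12 (cv2) and the standard library are available. Lean on these libraries where they do the work, as an engineer would, in place of code of your own. Each camera call takes 0.05 s, during which the arm holds its last target.

### The job

Bring the lens on the hand-cranked stage to its reference post: turn the small catch on the handwheel aside to free the folded handle, swing the handle up until it stands upright, and crank the wheel clockwise (seen from above) until the pointer on the lens carriage lines up with the pointer of the post. Then fold the handle down flat on the wheel again, with the carriage still at the post; the catch may stay open. Do not knock over or shift the things standing around the stage.

Things in the scene. Friction and masses are not known exactly. Their poses are not given: they have to be found in the camera images.
- stage: the stage, screwed to the table: a white gearbox (130 x 130 mm foot) under a horizontal aluminium handwheel, and a dark rail 90 mm wide and 22 mm high that runs from it along the stage's own +y to 340 mm. Origin: on the table below the wheel's axis; its x axis points across the rail to the side on which the pointers and the post are
- wheel_centre (a point): point on the wheel's vertical axis at the height of the rim's upper face, 100 mm above the table. The wheel is a solid disc of 150 mm diameter, 14 mm thick, and turns stiffly (about 0.09 N m), staying where it is left; one full clockwise turn seen from above moves the carriage 20 mm away from the wheel, along the stage's +y, and anticlockwise brings it back
- handle_hinge (a point): centre of the folding handle's hinge pin, on the wheel, 58 mm from the wheel's axis and 18 mm above the rim's upper face; it goes round with the wheel. The point's own x axis points radially outward from the wheel's axis, its y axis lies along the hinge pin (level, tangential), z is up
- handle_ball (a point): centre of the handle's black ball grip, 28 mm diameter, 60 mm from the hinge pin; it swivels freely in every direction on the rod, so the handle can swing and go round while the ball is held without turning it. The 12 mm steel rod of the handle ends beyond the ball in a bare 8 mm steel tip, 90 mm from the hinge pin. Folded, it lies level across the wheel's centre, 18 mm above the rim's face
- handle (a joint): angle of the handle, rad: 0 folded flat over the wheel, 1.57 upright (its stop); it swings in the vertical plane through the wheel's axis, upward and outward about the hinge pin, moves a little stiffly (about 0.045 N m) and stays where it is left. While the catch is shut it cannot be lifted
- catch_pivot (a point): pivot of the catch, on the wheel, at the underside of the catch's bar (23 mm above the rim's face); the point's axes are those of handle_hinge; relative to the wheel's axis it lies at -28 mm along that x and +34 mm along that y
- catch_knob (a point): centre of the catch's small upright steel knob (13 mm diameter, 20 mm tall, centre 39 mm above the rim's face), 36 mm from the pivot. It stands on the end of a flat steel bar (12 mm wide, 6 mm thick, top 29 mm above the rim's face) that lies across the handle's steel tip when shut
- catch (a joint): angle of the catch, rad: 0 across the handle's tip (shut), grows to 1.7 as it is turned clockwise (seen from above) about its vertical pivot, outward and clear of the handle; stays where it is left (about 0.025 N m); the handle is free from about 0.4
- carriage_tip (a point): tip of the wedge-shaped aluminium pointer at the side of the lens carriage, 48 mm above the table. The carriage is an 80 x 90 mm plate with a 60 mm round lens holder up to 154 mm above the table; it slides only along the stage's y. The point's axes are the stage's
- post_tip (a point): tip of the like pointer on the fixed reference post beside the rail, facing the carriage's pointer, 48 mm above the table, 4 mm clear of its path. The point's axes are the stage's; lined up means both tips at the same place along the stage's y
- wash_bottle: white squeeze bottle with a blue cap and bent spout, 62 mm across, 168 mm tall, origin at its foot; to be left alone
- lens_tube: black lens tube standing upright, 45 mm across, 62 mm tall, origin at its foot; to be left alone
- screwdriver: grey-handled screwdriver lying on the table, 170 mm long, up to 30 mm high, origin on its underside; to be left alone
- solder_spool: yellow wire spool standing on its flange, 64 mm across, 46 mm tall, origin at its foot; to be left alone
- post_holder: short steel optics post, 32 mm across at the foot, 85 mm tall, origin at its foot; to be left alone
- tissue_box: flat pale tissue box with a slot on top, 120 x 75 mm, 50 mm tall, origin at the centre of its underside; to be left alone
- clamp_fork: small dark steel clamp bar with a stud, 70 x 30 mm, 16 mm tall, lying on the table, origin at the centre of its underside; to be left alone
Not all that is in view belongs to the job. Leave any red look-alike of the part that bears post_tip alone.

How it is judged (in metres and radians):
On the way, in this order (a step that is already met when the one before it is completed fails the run):
1. the catch is turned aside, clear of the handle (value of joint catch above 0.35 rad), for 0.1 s.
2. the handle is swung up until it stands upright (above 1.3 rad) (value of joint handle above 1.3 rad), for 0.2 s.
3. with the handle up (above 1.1 rad), the carriage is cranked in line with the post to 4 mm (y of carriage_tip in the frame of post_tip between -0.004 and 0.004 m and value of joint handle above 1.1 rad), for 0.2 s.
At the end, for the whole second after the job is handed in: The carriage's pointer is in line with the post's pointer to 4 mm either way along the rail, and the handle is folded flat on the wheel (joint below 0.15 rad). The catch may be open or shut (y of carriage_tip in the frame of post_tip between -0.004 and 0.004 m and value of joint handle below 0.15 rad); the robot touches nothing.
It fails at once if one of the loose things around the stage is shifted more than 30 mm (distance of any of wash_bottle, lens_tube, screwdriver, solder_spool, post_holder, tissue_box, clamp_fork from where it was at the start of the episode above 0.03 m).
It fails at once if a standing thing is tipped over (angle between any of wash_bottle, lens_tube, solder_spool, post_holder's own z axis and vertical above 0.5 rad).
It also fails if it takes over 72 s, if anything falls off the work surface, if the arm or the gripper's body presses on something with over 40 N, if the wrist force passes 120 N, or if a joint passes its speed limit or range.

## Working session

There is one attempt and no reset: what is moved stays moved. The work goes in short steps, Python scripts to look and compute and a tool call to move; the robot and the scene stay as the last step left them, time stands still between calls to the robot, and variables do not carry over. Pictures are saved under pics/ and viewed, and the job is handed in when it is done.

Besides the shell and the picture viewer there is one more tool, called after "Call:" as name([rows], argument=value, ...), one row to a line, values as JSON. carry_out: Moves the arm, as the interface text tells. Its arguments: {"type":"object","properties":{"steps":{"type":"array","items":{"type":"array","items":{"type":"array","items":{"type":"number"}}}},"squeeze":{"type":"number"}},"required":["steps"]}

```bash
ls; mkdir -p pics; python3 - <<'E'
from rig import r, grab_frame
import cv2,pickle
print(r.sense())
for n in("scene","top"):
    f=grab_frame(n); cv2.imwrite(f"pics/{n}0.png",f["image"][:,:,::-1]); pickle.dump(f,open(f"{n}0.pkl","wb"))
    print(n,f["intrinsics"],f["eye"],f["rotation"],[k for k in f])
E
```

```text
pics
{'clock': 0.0, 'qpos': array([-1.27142507e+00,  3.53672139e-01,  1.63412466e+00, -7.57909864e-06,
        1.15517681e+00, -2.39798851e-03]), 'qvel': array([ 0.0001451 , -0.00032474,  0.0008911 ,  0.00029181, -0.00011146,
       -0.00051342]), 'joint_efforts': array([-2.93972858e-03, -6.05258131e+01, -3.42070270e+01, -2.01999760e-04,
        9.50241432e-03,  2.65224941e-05]), 'eef_pos': array([ 185.69005372, -596.54290191,  403.95057718]), 'tcp_rot': array([-3.14021169e+00,  3.61811952e-06,  3.01772311e-01]), 'contact_force': array([ 0.34182574,  0.1507131 , -0.24738967]), 'wrist_torque': array([ 0.00804324,  0.02607352, -0.0145917 ]), 'opening': 0.9974855031228339}
scene [[475.97811985   0.         322.83764602]
 [  0.         475.97811985 240.22332786]
 [  0.           0.           1.        ]] [ 960.20185677 -143.318688    828.25436991] [ 0.5457605  -0.01508441  1.20621979] ['image', 'intrinsics', 'eye', 'rotation']
top [[504.44140095   0.         321.50693194]
 [  0.         504.44140095 243.97134826]
 [  0.           0.           1.        ]] [3.77373468e+02 8.94765813e-01 1.17249923e+03] [ 0.19095794  0.01858534 -1.57151048] ['image', 'intrinsics', 'eye', 'rotation']
```

View pics/scene0.png

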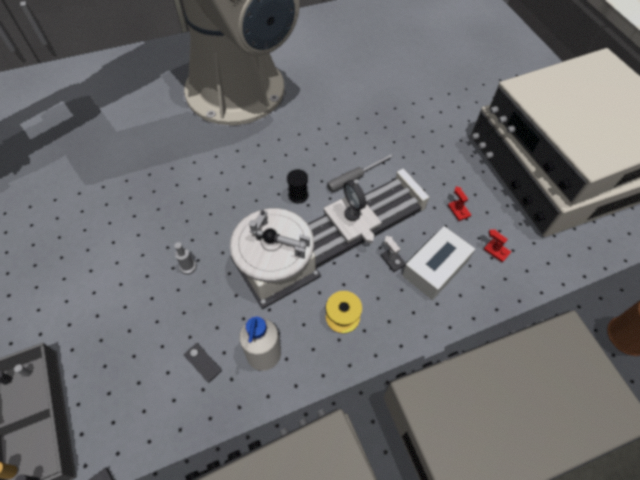

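View pics/top0.png

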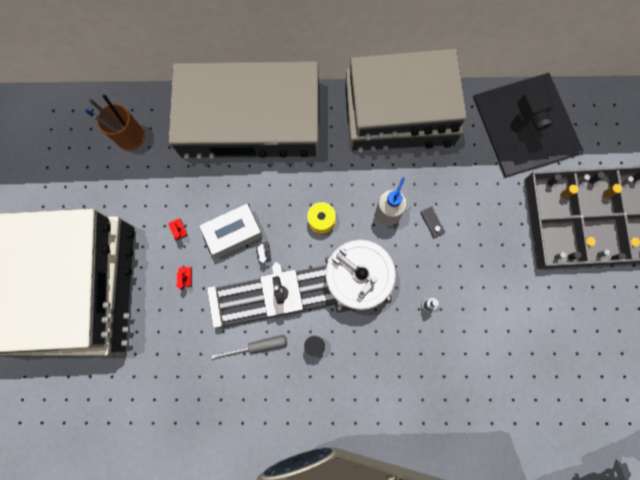

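```bash
cat > h.py <<'E'
import numpy as np,cv2,pickle
from scipy.spatial.transform import Rotation as R
def load(p): return pickle.load(open(p,'rb'))
def proj(f,P):
    M=R.from_euler('xyz',f["rotation"]).as_matrix(); c=(np.atleast_2d(P)-f["eye"])@M
    K=f["intrinsics"]; return np.c_[K[0,0]*c[:,0]/-c[:,2]+K[0,2],K[1,1]*(-c[:,1])/-c[:,2]+K[1,2]]
def ray(f,uv):
    M=R.from_euler('xyz',f["rotation"]).as_matrix();K=f["intrinsics"]
    d=np.array([(uv[0]-K[0,2])/K[0,0],-(uv[1]-K[1,2])/K[1,1],-1.]); return f["eye"],M@d
def onz(f,uv,z):
    e,d=ray(f,uv); return e+d*(z-e[2])/d[2]
def grab(n,tag):
    from rig import grab_frame
    f=grab_frame(n); pickle.dump(f,open(f"{n}{tag}.pkl","wb")); cv2.imwrite(f"pics/{n}{tag}.png",f["image"][:,:,::-1]); return f
def crop(f,x0,y0,x1,y1,out,s=None):
    s=s or min(800/(x1-x0),600/(y1-y0)); cv2.imwrite(out,cv2.resize(f["image"][y0:y1,x0:x1,::-1],None,fx=s,fy=s,interpolation=cv2.INTER_CUBIC))
E
python3 - <<'E'
from h import *
s=load('scene0.pkl');t=load('top0.pkl')
print(proj(t,[[0,0,0]]),proj(s,[[0,0,0]]))
crop(s,215,150,435,315,'pics/sc.png');crop(t,200,225,410,335,'pics/tc.png')
E
```

```text
[[332.23477409 521.12093168]] [[235.01019636  88.28321623]]
```

View pics/sc.png

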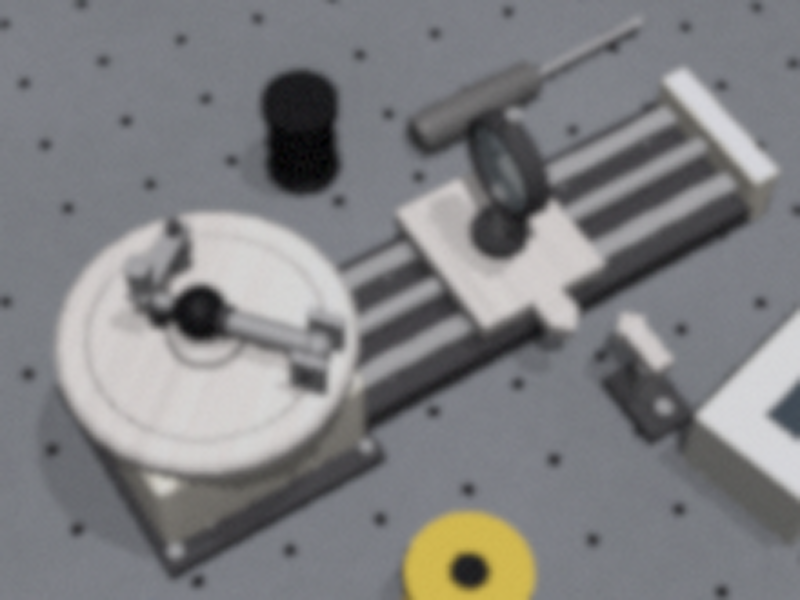

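View pics/tc.png

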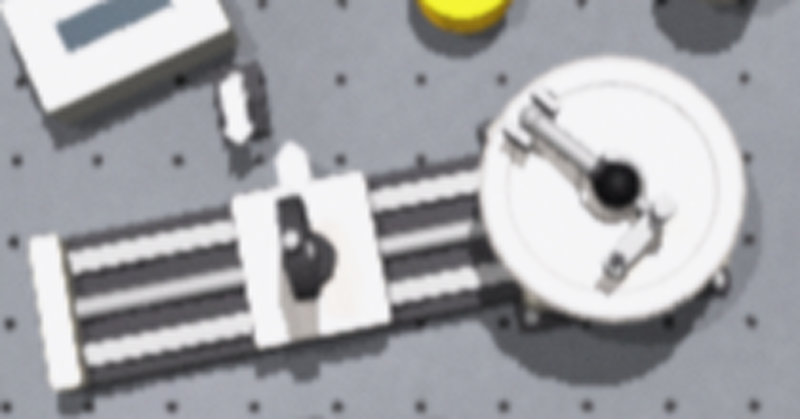

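```bash
python3 - <<'E'
from h import *
s=load('scene0.pkl');t=load('top0.pkl')
# wheel ellipse in top: rim contour of bright region (flood around)
im=t["image"]; g=im.min(2)
m=(g>175).astype(np.uint8); m[:, :322]=0; m[:228]=0; m[312:]=0;m[:,400:]=0
m=cv2.morphologyEx(m,cv2.MORPH_OPEN,np.ones((5,5),np.uint8))
c=max(cv2.findContours(m,0,1)[0],key=cv2.contourArea); c=cv2.convexHull(c)
e=cv2.fitEllipse(c);print(e)
W=onz(t,e[0],100);print('wheel',W)
pts=np.array([onz(t,p,100)[:2] for p in c[:,0]]);(cx,cy),rad=cv2.minEnclosingCircle(pts.astype(np.float32));print(cx,cy,rad)
tc=lambda u,v:(200+u/3.8095-.4,225+v/3.8095-.4)
sc=lambda u,v:(215+u/3.636-.4,150+v/3.636-.4)
def tri(a,b):
    e1,d1=ray(t,a);e2,d2=ray(s,b);A=np.c_[d1,-d2];x=np.linalg.lstsq(A,e2-e1,rcond=None)[0]
    p,q=e1+d1*x[0],e2+d2*x[1];return np.round((p+q)/2,1),round(np.linalg.norm(p-q),1)
for n,uv,z in[('ball',(615,186),118),('hinge',(531,118),118),('knob',(664,206),149),('pivot',(614,262),129),('ctip',(289,146),48),('post',(236,142),48),('carrR',(362,175),60)]:
    print(n,onz(t,tc(*uv),z).round(1))
print('ball',tri(tc(615,186),sc(198,311)));print('hinge',tri(tc(531,118),sc(315,345)))
print('ctip',tri(tc(289,146),sc(575,318)),'post',tri(tc(236,142),sc(625,318)))
print('knob',tri(tc(664,206),sc(140,270)))
E
```

```text
((359.39166259765625, 273.46240234375), (68.81096649169922, 72.06204986572266), 95.37506103515625)
wheel [520.1645835  -60.30788124 100.        ]
521.4957885742188 -58.3321533203125 78.25935363769531
ball [517.8 -62.7 118. ]
hinge [556.1 -16.7 118. ]
knob [502.9 -86.9 149. ]
pivot [474.9 -60.9 129. ]
ctip [551.7 125.7  48. ]
post [554.2 157.2  48. ]
carrR [532.5  81.3  60. ]
ball (array([517.8, -63.5, 116.8]), np.float64(1.3))
hinge (array([556. , -17.2, 117.7]), np.float64(1.0))
ctip (array([551.2, 126.2,  53.7]), np.float64(2.5)) post (array([554.8, 157.4,  42.1]), np.float64(1.4))
knob (array([503.5, -86.6, 144.5]), np.float64(1.4))
```

```bash
cat >> h.py <<'E'
def state():
    from rig import r
    return r.sense()
def to(P,yawdeg=None,s=None):
    s=s or state(); M=R.from_euler('xyz',s["tcp_rot"]).as_matrix()
    d=(np.array(P)-s["eef_pos"])@M/1000
    y=np.degrees(s["tcp_rot"][2]); sp=0 if yawdeg is None else -((yawdeg-y+180)%360-180)
    return d.round(4),round(sp,1)
C=np.array([519.5,-60.5])
E
python3 - <<'E'
from h import *
print(to([503,-86,404],105.5))
E
```

```text
(array([ 0.4547, -0.3932,  0.0005]), np.float64(-88.2))
```

Call:
carry_out([
  [[30,0.035,-0.03,0,-8],[30,0.07,-0.06,0,-16],[30,0.105,-0.09,0,-24],[30,0.14,-0.12,0,-32],[30,0.175,-0.15,0,-40],[30,0.21,-0.18,0,-48],[30,0.245,-0.21,0,-56],[30,0.28,-0.24,0,-64]],
])

```text
clock: 0.9
eef_pos: [382.2, -282.4, 404.2]
tcp_rot: [-3.141, -0.001, 1.424]
contact_force: [0.5, -0.8, -1.0]
opening: 0.296
```

```bash
python3 - <<'E'
from h import *
print(to([503,-86,360],105.5), state()['opening'],state()['qpos'])
E
```

```text
(array([0.2119, 0.0909, 0.0444]), np.float64(-23.9)) 0.2961238426770249 [-6.39777499e-01  1.18299573e-01  1.94334647e+00  9.02775990e-04
  1.08108672e+00 -4.93718626e-01]
```

Call:
carry_out([
  [[30,0.042,0.018,0,-8],[30,0.084,0.036,0,-16],[30,0.126,0.055,0,-24],[30,0.168,0.073,0.01,-24],[30,0.205,0.088,0.025,-24],[30,0.212,0.091,0.044,-24],[30,0.212,0.091,0.044,-24]],
])

```text
clock: 1.6
eef_pos: [502.8, -84.4, 358.1]
tcp_rot: [-3.138, -0.003, 1.846]
contact_force: [-0.6, -0.3, 0.1]
opening: 0.301
```

```bash
python3 - <<'E'
from h import *
print(to([503,-86,309],105.5), state()['opening'],state()['contact_force'])
t=grab('top','1');s=grab('scene','1')
crop(t,320,225,410,315,'pics/tc1.png');crop(s,215,150,345,290,'pics/sc1.png')
print(proj(t,[[503,-86,149]]),proj(s,[[503,-86,149]]))
E
```

```text
(array([-0.0018, -0.    ,  0.0491]), np.float64(0.3)) 0.3010263617662711 [-0.57580408 -0.27517076  0.08060738]
[[373.47949037 278.60760304]] [[252.62352058 222.10527526]]
```

View pics/sc1.png

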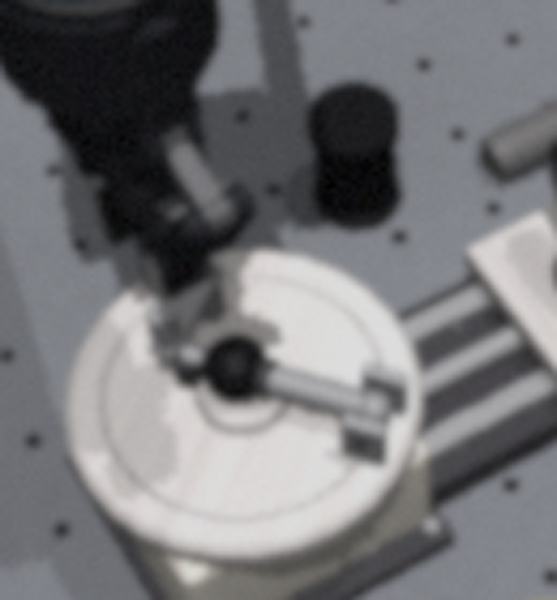

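Call:
carry_out([
  [[30,-0.002,0,0.015,0],[30,-0.002,0,0.03,0],[30,-0.002,0,0.04,0],[30,-0.002,0,0.048,0],[30,-0.002,0,0.048,0]],
])

```text
clock: 2.2
eef_pos: [502.9, -88.4, 311.9]
tcp_rot: [-3.139, -0.002, 1.843]
contact_force: [-1.9, 0.1, 0.6]
opening: 0.301
```

```bash
python3 - <<'E'
from h import *
print(state()['contact_force'],state()['eef_pos'])
s=grab('scene','2')
crop(s,215,150,345,290,'pics/sc2.png')
x=np.array([np.cos(np.radians(50)),np.sin(np.radians(50))]);y=np.array([-x[1],x[0]])
piv=C-28*x+34*y
for th in np.arange(0,1.5,.15):
    k=piv+36*(-np.sin(th)*x-np.cos(th)*y); print(round(th,2),k.round(1),to([*k,309])[0])
E
```

```text
[-1.9225483   0.07518892  0.57957595] [502.94081643 -88.37747339 311.87180507]
0.0 [503.  -83.2] [0.0049 0.0012 0.0034]
0.15 [499.3 -87.1] [ 0.0022 -0.0035  0.0034]
0.3 [495.  -90.4] [ 0.0002 -0.0085  0.0034]
0.45 [490.2 -92.9] [-0.001  -0.0138  0.0034]
0.6 [485.2 -94.8] [-0.0014 -0.0191  0.0034]
0.75 [479.9 -95.8] [-0.001  -0.0245  0.0034]
0.9 [474.5 -96.1] [ 0.0002 -0.0298  0.0034]
1.05 [469.1 -95.5] [ 0.0022 -0.0348  0.0034]
1.2 [463.9 -94.2] [ 0.0049 -0.0395  0.0035]
1.35 [458.9 -92.1] [ 0.0083 -0.0437  0.0035]
```

View pics/sc2.png

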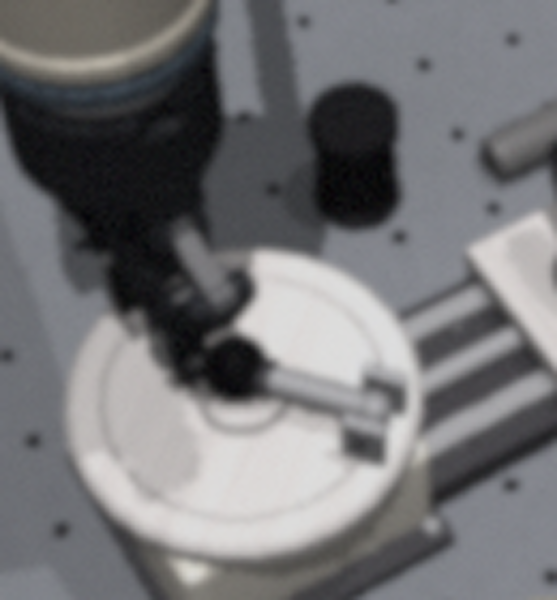

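Call:
carry_out([
  [[30,0.0,-0.006,0.004,0],[30,-0.001,-0.013,0.004,0],[30,-0.001,-0.02,0.004,0],[30,0.0,-0.027,0.004,0],[30,0.002,-0.034,0.004,0],[30,0.005,-0.041,0.004,0],[30,0.008,-0.047,0.004,0],[30,0.01,-0.05,0.004,0]],
])

```text
clock: 3.05
eef_pos: [451.5, -91.9, 308.5]
tcp_rot: [-3.139, -0.002, 1.843]
contact_force: [0.4, -0.1, -0.1]
opening: 0.303
```

```bash
python3 - <<'E'
from h import *
print(state()['contact_force'],state()['eef_pos'],to([490,-130,400],50))
E
```

```text
[ 0.36335399 -0.14964684 -0.09615633] [451.51810308 -91.87577919 308.47044476] (array([-0.0469,  0.0266, -0.0917]), np.float64(55.6))
```

Rise, and spin back for the ball grasp (opening ~55 %).

Call:
carry_out([
  [[30,0.01,-0.003,-0.02,0],[30,0.01,-0.003,-0.05,0],[55,-0.01,0.003,-0.07,8],[55,-0.04,0.003,-0.07,16],[55,-0.07,0.003,-0.07,24],[55,-0.09,0.003,-0.07,32],[55,-0.1,0.0,-0.07,40],[55,-0.1,0.0,-0.07,48]],
])

```text
clock: 3.85
eef_pos: [478.5, -189.4, 378.0]
tcp_rot: [-3.138, 0.001, 0.998]
contact_force: [-0.3, 0.8, 0.0]
opening: 0.55
```

```bash
python3 - <<'E'
from h import *
t=grab('top','3');s=grab('scene','3')
crop(t,320,225,410,315,'pics/tc3.png',5);crop(s,215,150,345,290,'pics/sc3.png')
print(state()['eef_pos'],to([518,-62.5,340],50))
E
```

```text
[ 478.35433693 -188.43110808  377.99163366] (array([ 0.1275, -0.0342,  0.0381]), np.float64(7.4))
```

View pics/sc3.png

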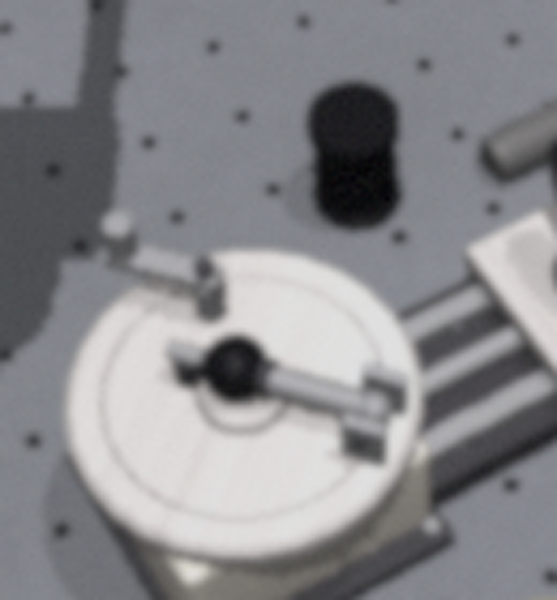

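View pics/tc3.png

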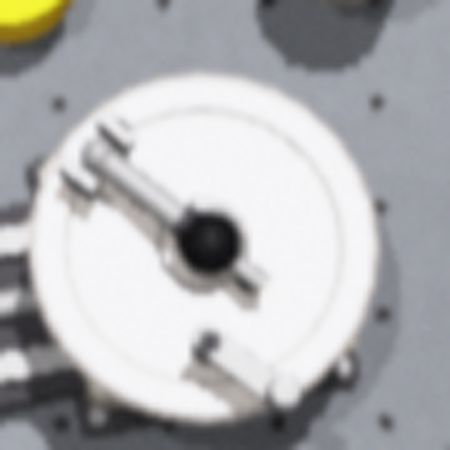

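Call:
carry_out([
  [[55,0.035,-0.01,0.0,7.4],[55,0.075,-0.02,0.0,7.4],[55,0.11,-0.03,0.02,7.4],[55,0.1275,-0.034,0.04,7.4],[55,0.1275,-0.034,0.06,7.4],[55,0.1275,-0.034,0.07,7.4],[55,0.1275,-0.034,0.07,7.4]],
])

```text
clock: 4.65
eef_pos: [517.3, -62.3, 306.9]
tcp_rot: [-3.135, 0.002, 0.876]
contact_force: [0.4, -0.3, -0.0]
opening: 0.552
```

```bash
python3 - <<'E'
from h import *
s=grab('scene','4')
crop(s,215,150,345,290,'pics/sc4.png')
print(state()['contact_force'],to([518,-62.5,277],50))
E
```

```text
[-0.413934   -0.62656436  0.82188888] (array([0.0003, 0.0002, 0.0309]), np.float64(0.1))
```

View pics/sc4.png

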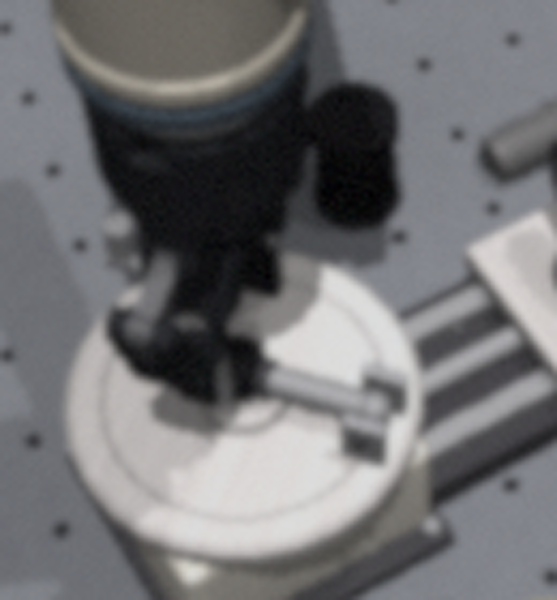

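Call:
carry_out([
  [[55,0,0,0.012,0],[55,0,0,0.024,0],[55,0,0,0.029,0],[25,0,0,0.029,0],[20,0,0,0.029,0],[20,0,0,0.029,0],[20,0,0,0.029,0]],
], squeeze=30)

```text
clock: 5.4
eef_pos: [518.1, -63.1, 279.3]
tcp_rot: [-3.139, 0.002, 0.876]
contact_force: [0.7, -5.8, -1.3]
opening: 0.301
```

```bash
python3 - <<'E'
from h import *
s=state();print(s['contact_force'],s['eef_pos'],s['opening'],s['wrist_torque'])
x=np.array([.643,.766])
for a in np.arange(0.2,1.61,.2):
    b=60*(1-np.cos(a));print(round(a,2),to([*(s['eef_pos'][:2]+b*x),s['eef_pos'][2]+60*np.sin(a)],50,s))
E
```

```text
[ 0.74890822 -5.80958662 -1.32585454] [518.10419984 -63.10965557 279.33869775] 0.30147538566459325 [-0.89377766 -0.13849942 -0.0454259 ]
0.2 (array([ 0.0012, -0.    , -0.0119]), np.float64(0.2))
0.4 (array([ 0.0047, -0.0001, -0.0234]), np.float64(0.2))
0.6 (array([ 0.0104, -0.0001, -0.0339]), np.float64(0.2))
0.8 (array([ 0.0181, -0.0001, -0.0431]), np.float64(0.2))
1.0 (array([ 0.0275, -0.0001, -0.0505]), np.float64(0.2))
1.2 (array([ 0.0382, -0.0001, -0.056 ]), np.float64(0.2))
1.4 (array([ 0.0497, -0.    , -0.0592]), np.float64(0.2))
1.6 (array([ 0.0617,  0.    , -0.0601]), np.float64(0.2))
```

Call:
carry_out([
  [[20,0.0012,0,-0.012,0],[20,0.0047,0,-0.0234,0],[20,0.0104,0,-0.034,0],[20,0.018,0,-0.043,0],[20,0.0275,0,-0.0505,0],[20,0.038,0,-0.056,0],[20,0.05,0,-0.059,0],[20,0.059,0,-0.06,0]],
])

```text
clock: 6.2
eef_pos: [556.0, -17.0, 338.9]
tcp_rot: [-3.137, 0.003, 0.876]
contact_force: [-0.1, -0.8, -13.3]
opening: 0.303
```

Call:
carry_out([
  [[20,0.001,0,0,0],[20,0.001,0,0,0],[20,0.001,0,0,0]],
])

```text
clock: 6.5
eef_pos: [556.2, -16.4, 338.8]
tcp_rot: [-3.136, 0.003, 0.876]
contact_force: [-1.1, -0.7, -7.5]
opening: 0.307
```

```bash
python3 - <<'E'
from h import *
s=state();print(s['contact_force'],s['eef_pos'],s['opening'],s['wrist_torque'],s['clock'],s['qpos'])
s=grab('scene','5')
crop(s,215,100,345,290,'pics/sc5.png')
t=grab('top','5');crop(t,200,225,410,335,'pics/tc5.png')
E
```

```text
[-1.0878096  -0.67118136 -7.52097315] [556.23370831 -16.38591687 338.77820334] 0.3067684107972048 [-0.11301497  0.07214981 -0.00680625] 6.5 [-3.23257385e-02  3.22847202e-01  1.84074325e+00  7.10492738e-04
  9.84194703e-01  6.62094156e-01]
```

View pics/sc5.png

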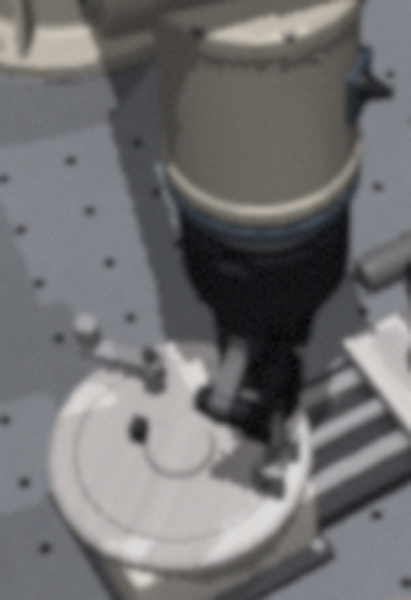

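View pics/tc5.png

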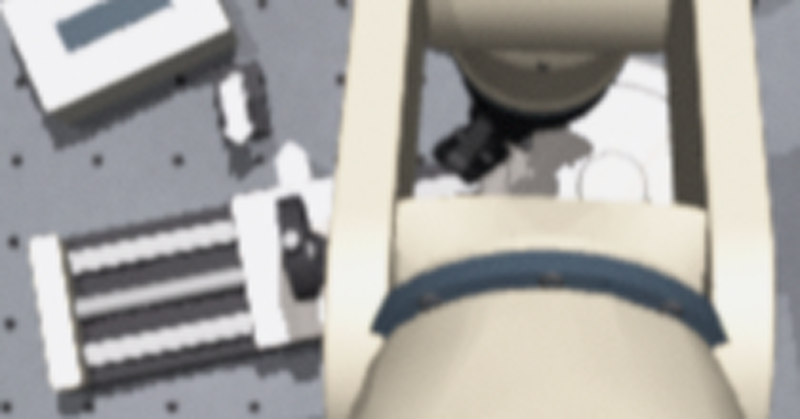

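```bash
python3 - <<'E'
from h import *
t=load('top0.pkl');s=load('scene0.pkl')
im=t["image"]
lines=cv2.createLineSegmentDetector().detect(cv2.cvtColor(im[255:330,200:335],cv2.COLOR_RGB2GRAY))[0][:,0]
for l in lines:
    a=onz(t,l[:2]+[200,255],22)[:2];b=onz(t,l[2:]+[200,255],22)[:2];d=b-a
    if np.linalg.norm(d)>50:
        print(a.round(),b.round(),round(np.linalg.norm(d)),round((np.degrees(np.arctan2(d[1],d[0])))%180,1))
for f,bx,n in((t,(225,230,290,280),'top'),(s,(355,215,405,275),'sc')):
    crop(f,*bx,f'pics/tip_{n}.png',10)
E
```

```text
[435. 144.] [449.  70.] 75 101.4
[454.  67.] [540.  84.] 88 11.3
[464. 129.] [514. 136.] 51 8.3
[480. 256.] [500. 161.] 97 101.8
[417. 251.] [501. 268.] 85 11.8
[423. 246.] [444. 151.] 97 102.2
[517.  76.] [529.  15.] 62 101.1
[485.   8.] [474.  68.] 61 100.9
[457. 153.] [437. 248.] 98 101.4
[491.  70.] [501.  15.] 55 100.7
[511. 165.] [491. 262.] 99 101.3
[541.  16.] [528.  79.] 65 101.4
[453. 254.] [473. 158.] 99 101.5
[511.  21.] [500.  71.] 51 102.3
[483. 159.] [464. 255.] 98 101.0
[453.  18.] [431.  90.] 75 107.4
[425. 151.] [407. 241.] 92 101.3
[504. 287.] [413. 268.] 93 12.1
[575. 223.] [554. 269.] 50 114.7
[502. 262.] [521. 167.] 97 101.4
```

View pics/tip_top.png

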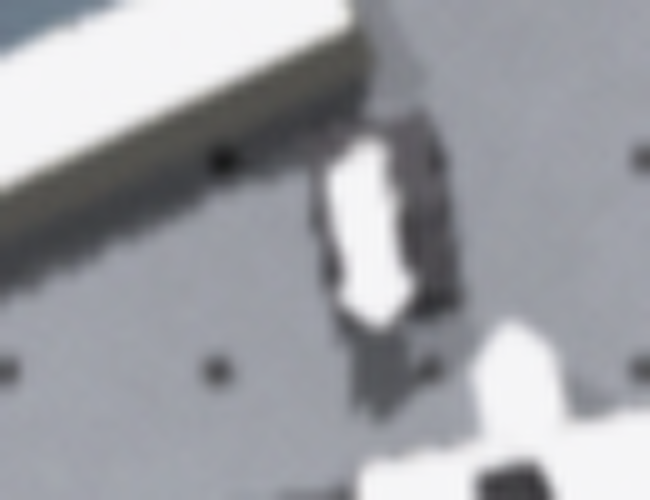

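View pics/tip_sc.png

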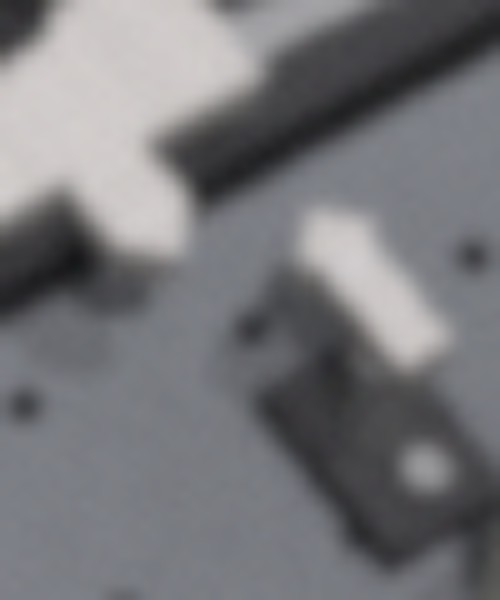

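```bash
python3 - <<'E'
from h import *
t=load('top0.pkl');s=load('scene0.pkl')
ys=np.array([-.1977,.980]);xs=np.array([.98,.198])
a=onz(t,(225+51.3-.45,230+32.2-.45),48)[:2];b=onz(t,(225+37.6-.45,230+32.6-.45),48)[:2]
print(a,b,(b-a)@ys,(b-a)@xs,(a-C)@xs,(a-C)@ys)
a=onz(s,(355+18.3-.45,215+25-.45),48)[:2];b=onz(s,(355+30.5-.45,215+23-.45),48)[:2]
print(a,b,(b-a)@ys,(b-a)@xs)
E
```

```text
[554.33935312 124.84227605] [553.53739872 155.84930636] 30.54543608687251 5.353476692264429 70.84033671141934 174.7476904167981
[553.71460083 127.37799667] [557.78527345 151.32935326] 22.667557478655233 8.731627772716552
```

Call:
carry_out([
  [[20,-0.0025,0.017,0.001,0],[20,-0.0099,0.0324,0.001,0],[20,-0.0215,0.0451,0.001,0],[20,-0.0363,0.0538,0.001,0],[20,-0.0529,0.0578,0.001,0],[20,-0.0701,0.0567,0.001,0],[20,-0.0861,0.0507,0.001,0],[20,-0.087,0.0502,0.001,0]],
])

```text
clock: 7.4
eef_pos: [537.5, -117.2, 338.5]
tcp_rot: [-3.137, 0.004, 0.874]
contact_force: [-1.3, 0.9, 3.9]
opening: 0.302
```

```bash
python3 - <<'E'
from h import *
s=state();print(s['contact_force'],s['eef_pos'],s['opening'],s['wrist_torque'],s['tcp_rot'])
d=s['eef_pos'][:2]-[519.4,-61];print(np.hypot(*d),np.degrees(np.arctan2(d[1],d[0])))
s=grab('scene','6')
crop(s,215,100,435,315,'pics/sc6.png')
E
```

```text
[-1.29719583  0.87741929  3.9392445 ] [ 537.52254051 -117.16807739  338.50325582] 0.3022158626437646 [ 0.00663634  0.27814812 -0.03129394] [-3.13678711  0.00377604  0.87426585]
59.019313727517954 -72.11778709974129
```

View pics/sc6.png

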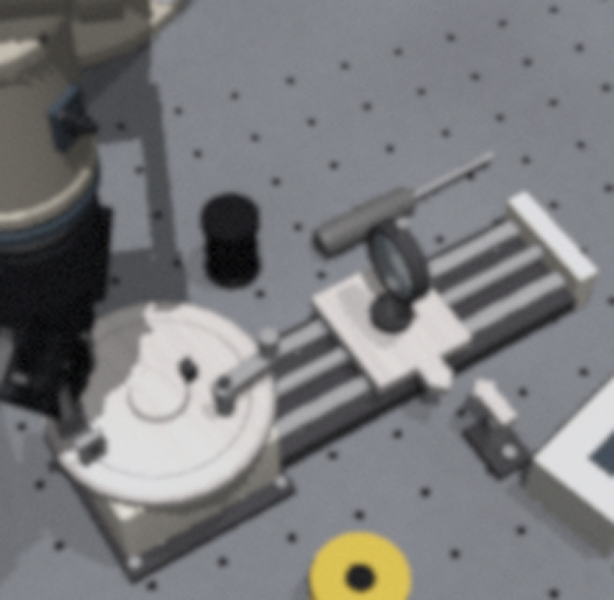

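```bash
cat >> h.py <<'E'
C2=np.array([519.5,-61.3])
def arc(phis,z=338.5,Rr=58):
    s=state()
    for p in phis:
        a=np.radians(p); print(p,to([*(C2+Rr*np.array([np.cos(a),np.sin(a)])),z],None,s)[0].tolist())
E
python3 - <<'E'
from h import *
arc([-89,-106,-123,-140,-157,-174,-190,-191])
E
```

```text
-89 [-0.013, -0.0119, 0.0001]
-106 [-0.0222, -0.0264, 0.0002]
-123 [-0.0267, -0.0429, 0.0003]
-140 [-0.0262, -0.06, 0.0003]
-157 [-0.0208, -0.0763, 0.0004]
-174 [-0.0108, -0.0902, 0.0004]
-190 [0.002, -0.1001, 0.0004]
-191 [0.0028, -0.1006, 0.0004]
```

Call:
carry_out([
  [[20,-0.013,-0.0119,0,0],[20,-0.0222,-0.0264,0,0],[20,-0.0267,-0.0429,0,0],[20,-0.0262,-0.06,0,0],[20,-0.0208,-0.0763,0,0],[20,-0.0108,-0.0902,0,0],[20,0.002,-0.1001,0,0],[20,0.0028,-0.1006,0,0]],
])

```text
clock: 8.25
eef_pos: [462.6, -48.8, 338.8]
tcp_rot: [-3.139, 0.003, 0.876]
contact_force: [5.5, -1.0, -8.9]
opening: 0.301
```

```bash
python3 - <<'E'
from h import *
s=state();print(s['contact_force'],s['eef_pos'])
d=s['eef_pos'][:2]-C2;print(np.hypot(*d),np.degrees(np.arctan2(d[1],d[0])))
arc([-208,-225,-242,-259,-276,-293,-309,-310])
E
```

```text
[ 5.52259362 -1.01247063 -8.94469794] [462.61587528 -48.76759231 338.7890883 ]
58.24830373330032 167.57538517193174
-208 [0.0149, -0.0051, 0.0003]
-225 [0.032, -0.006, 0.0002]
-242 [0.0487, -0.002, 0.0002]
-259 [0.0634, 0.0068, 0.0001]
-276 [0.075, 0.0194, 0.0]
-293 [0.0823, 0.0349, -0.0]
-309 [0.0848, 0.0509, -0.0001]
-310 [0.0848, 0.0519, -0.0001]
```

Call:
carry_out([
  [[20,0.0149,-0.0051,0.001,0],[20,0.032,-0.006,0.001,0],[20,0.0487,-0.002,0.001,0],[20,0.0634,0.0068,0.001,0],[20,0.075,0.0194,0.001,0],[20,0.0823,0.0349,0.001,0],[20,0.0848,0.0509,0.001,0],[20,0.0848,0.0519,0.001,0]],
])

```text
clock: 9.05
eef_pos: [558.3, -17.7, 338.3]
tcp_rot: [-3.141, 0.004, 0.877]
contact_force: [-1.0, -4.6, 11.5]
opening: 0.304
```

```bash
python3 - <<'E'
from h import *
s=state();print(s['contact_force'],s['eef_pos'])
d=s['eef_pos'][:2]-C2;print(np.hypot(*d),np.degrees(np.arctan2(d[1],d[0])))
arc([33,16,-1,-18,-35,-52,-69,-70])
s=grab('scene','7');crop(s,345,190,415,275,'pics/sc7.png',7)
t=grab('top','7');crop(t,200,225,410,335,'pics/tc7.png')
E
```

```text
[-1.04302715 -4.59249501 11.46913722] [558.27028489 -17.69328471 338.34905083]
58.349641039805704 48.360031471698754
33 [-0.0029, 0.0153, -0.0001]
16 [-0.0104, 0.0307, -0.0001]
-1 [-0.022, 0.0433, -0.0001]
-18 [-0.0368, 0.052, -0.0]
-35 [-0.0535, 0.0559, 0.0]
-52 [-0.0706, 0.0548, 0.0001]
-69 [-0.0866, 0.0487, 0.0002]
-70 [-0.0875, 0.0482, 0.0002]
```

View pics/sc7.png

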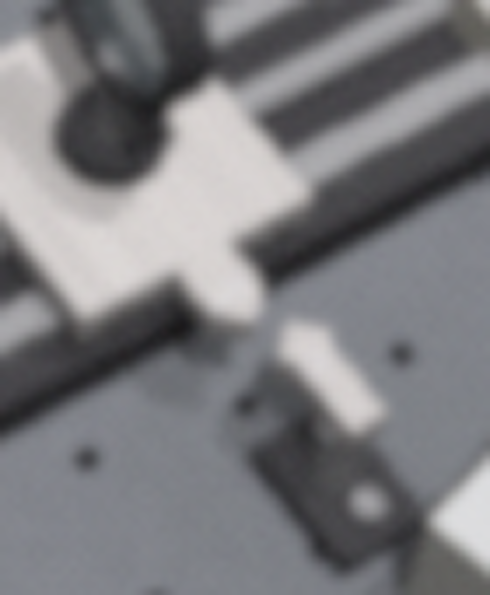

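View pics/tc7.png

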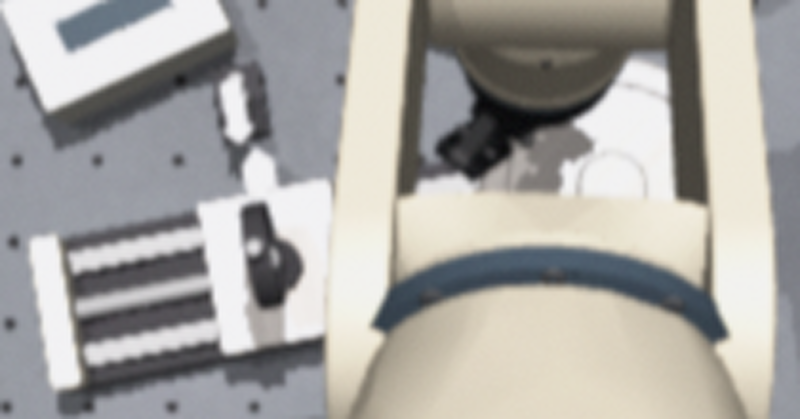

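Call:
carry_out([
  [[20,-0.0029,0.0153,0,0],[20,-0.0104,0.0307,0,0],[20,-0.022,0.0433,0,0],[20,-0.0368,0.052,0,0],[20,-0.0535,0.0559,0,0],[20,-0.0706,0.0548,0,0],[20,-0.0866,0.0487,0,0],[20,-0.0875,0.0482,0,0]],
])

```text
clock: 9.95
eef_pos: [535.7, -116.7, 338.6]
tcp_rot: [-3.139, 0.005, 0.875]
contact_force: [-1.9, -1.6, 0.8]
opening: 0.302
```

```bash
python3 - <<'E'
from h import *
s=state();print(s['contact_force'],s['eef_pos'])
d=s['eef_pos'][:2]-C2;print(np.hypot(*d),np.degrees(np.arctan2(d[1],d[0])))
arc([-85,-95,-105,-115,-120,-125,-130])
s=grab('scene','8');crop(s,345,190,415,275,'pics/sc8.png',7)
t=grab('top','8');crop(t,225,230,290,280,'pics/tc8.png',10)
E
```

```text
[-1.93200554 -1.5804832   0.82048313] [ 535.74112503 -116.66889123  338.58522291]
57.701717982962094 -73.65222520867066
-85 [-0.009, -0.007, 0.0001]
-95 [-0.0155, -0.0148, 0.0002]
-105 [-0.0205, -0.0236, 0.0003]
-115 [-0.024, -0.0331, 0.0003]
-120 [-0.0251, -0.038, 0.0003]
-125 [-0.0257, -0.043, 0.0003]
-130 [-0.0259, -0.0481, 0.0003]
```

View pics/sc8.png

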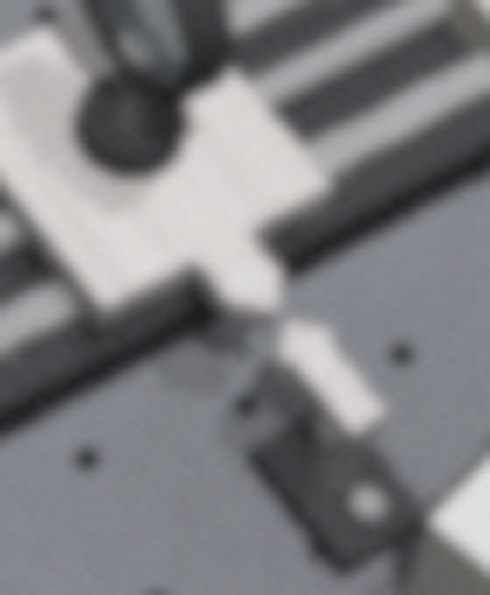

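View pics/tc8.png

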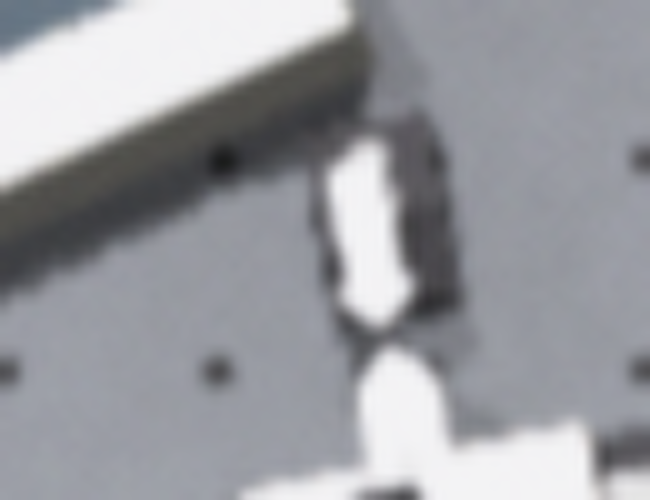

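Call:
carry_out([
  [[20,-0.009,-0.007,0,0],[20,-0.0155,-0.0148,0,0],[20,-0.0205,-0.0236,0,0],[20,-0.024,-0.0331,0,0],[20,-0.0251,-0.038,0,0],[20,-0.0254,-0.0405,0,0],[20,-0.0254,-0.0405,0,0]],
])

```text
clock: 10.75
eef_pos: [489.0, -109.2, 338.6]
tcp_rot: [-3.139, 0.005, 0.876]
contact_force: [-1.8, 0.1, 0.1]
opening: 0.305
```

```bash
python3 - <<'E'
from h import *
s=state();print(s['contact_force'],s['eef_pos'])
d=s['eef_pos'][:2]-C2;print(np.hypot(*d),np.degrees(np.arctan2(d[1],d[0])))
s=grab('scene','9');crop(s,345,190,415,275,'pics/sc9.png',7)
t=grab('top','9');crop(t,225,230,290,280,'pics/tc9.png',10)
E
```

```text
[-1.76928248  0.11463281  0.10723033] [ 489.03450942 -109.18417074  338.5760878 ]
56.75420622270476 -122.46586530806296
```

View pics/sc9.png

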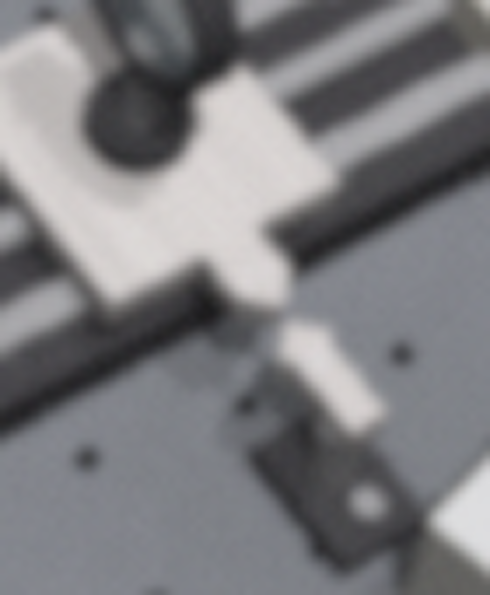

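View pics/tc9.png

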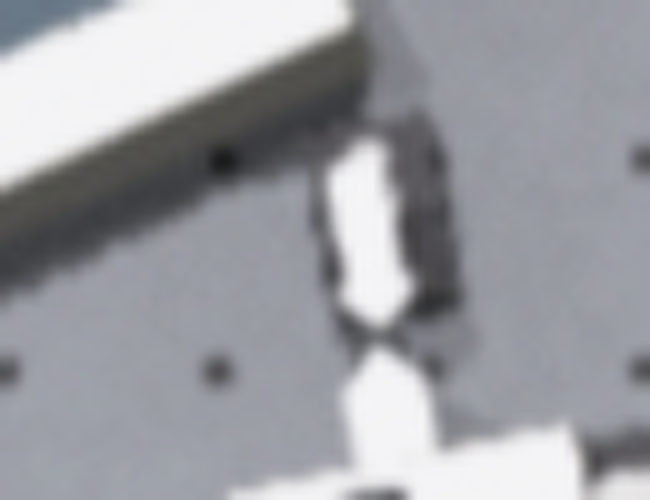

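Call:
carry_out([
  [[20,0,0,0,-3.5],[20,0,0,0,-7],[20,0,0,0,-7]],
])

```text
clock: 11.15
eef_pos: [489.5, -109.4, 338.6]
tcp_rot: [-3.138, 0.005, 0.999]
contact_force: [-1.1, -0.9, 0.9]
opening: 0.307
```

```bash
python3 - <<'E'
from h import *
s=state();print(s['contact_force'],s['eef_pos'],s['tcp_rot'])
d=s['eef_pos'][:2]-C2;print(np.hypot(*d),np.degrees(np.arctan2(d[1],d[0])))
u=-d/np.hypot(*d)
for a in (1.37,1.17,.97,.77,.57,.37,.17,0):
    print(a,to([*(C2+d/np.hypot(*d)*58+u*60*np.cos(a)),338.6-60*(1-np.sin(a))])[0].tolist())
E
```

```text
[-1.10787767 -0.89357532  0.87325722] [ 489.53861676 -109.35293174  338.56993422] [-3.13782328  0.00457776  0.99866233]
56.62833861386556 -121.94386586101884
1.37 [0.0106, -0.0002, 0.0011]
1.17 [0.0221, -0.0003, 0.0046]
0.97 [0.0326, -0.0004, 0.0103]
0.77 [0.0418, -0.0005, 0.018]
0.57 [0.0493, -0.0006, 0.0274]
0.37 [0.0547, -0.0007, 0.038]
0.17 [0.058, -0.0007, 0.0496]
0 [0.0589, -0.0006, 0.0597]
```

Call:
carry_out([
  [[20,0.0106,0,0.001,0],[20,0.022,0,0.0046,0],[20,0.0326,0,0.0103,0],[20,0.0418,0,0.018,0],[20,0.0493,0,0.0274,0],[20,0.0547,0,0.038,0],[20,0.058,0,0.0496,0],[20,0.059,0,0.059,0]],
])

```text
clock: 11.95
eef_pos: [521.2, -59.7, 278.1]
tcp_rot: [-3.138, 0.005, 0.999]
contact_force: [-2.9, -5.9, 4.0]
opening: 0.302
```

```bash
python3 - <<'E'
from h import *
s=state();print(s['contact_force'],s['eef_pos'],s['tcp_rot'])
s=grab('scene','10');crop(s,215,100,435,315,'pics/sc10.png')
E
```

```text
[-2.88727267 -5.92204678  3.98426231] [521.21125266 -59.65295525 278.09171828] [-3.13750066  0.00502243  0.99897945]
```

View pics/sc10.png

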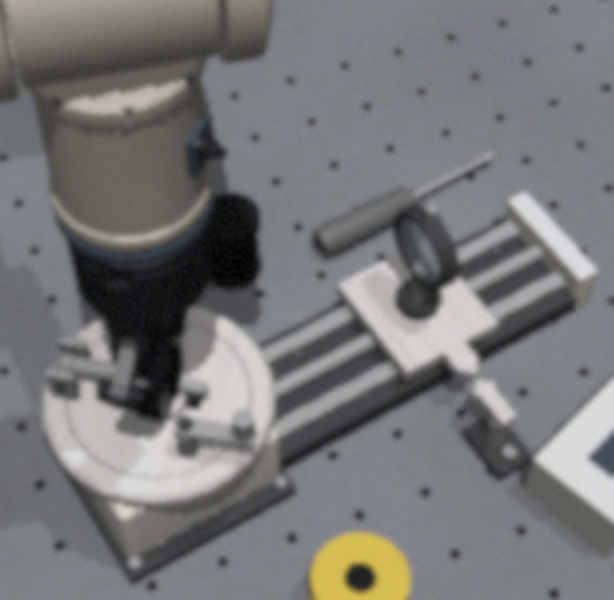

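Call:
carry_out([
  [[50,0,0,0,0],[50,0,0,0,0],[50,0,0,0,0],[50,0,0,-0.02,0],[50,0,0,-0.05,0],[50,0,0,-0.09,0],[50,0,0,-0.12,0],[50,0,0,-0.12,0]],
])

```text
clock: 12.8
eef_pos: [523.3, -59.6, 402.1]
tcp_rot: [3.139, 0.001, 0.999]
contact_force: [-0.6, -1.0, -0.6]
opening: 0.499
```

```bash
python3 - <<'E'
from h import *
print(to([400,-250,400]))
E
```

```text
(array([-0.2269, -0.0006,  0.0023]), 0)
```

Call:
carry_out([
  [[50,-0.04,0,0,0],[50,-0.08,0,0,0],[50,-0.12,0,0,0],[50,-0.16,0,0,0],[50,-0.2,0,0,0],[50,-0.225,0,0,0],[50,-0.225,0,0,0]],
])

```text
clock: 13.5
eef_pos: [400.0, -250.5, 401.8]
tcp_rot: [3.139, 0.002, 0.995]
contact_force: [0.3, 0.2, 0.2]
opening: 0.501
```

```bash
python3 - <<'E'
from h import *
s=grab('scene','11');crop(s,215,150,435,315,'pics/sc11.png');crop(s,345,190,415,275,'pics/sc11b.png',7)
t=grab('top','11');crop(t,200,225,410,335,'pics/tc11.png');crop(t,225,230,290,280,'pics/tc11b.png',10)
E
```

```text
(no output)
```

View pics/sc11.png

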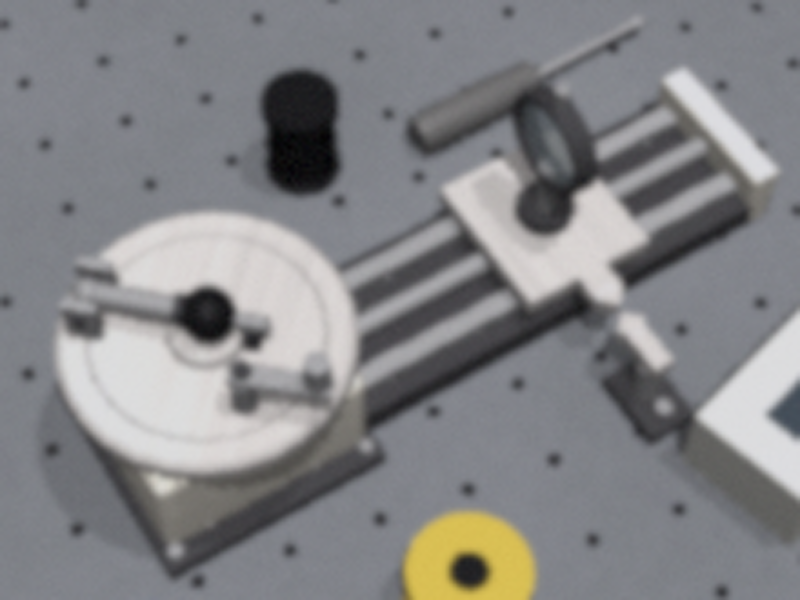

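View pics/tc11.png

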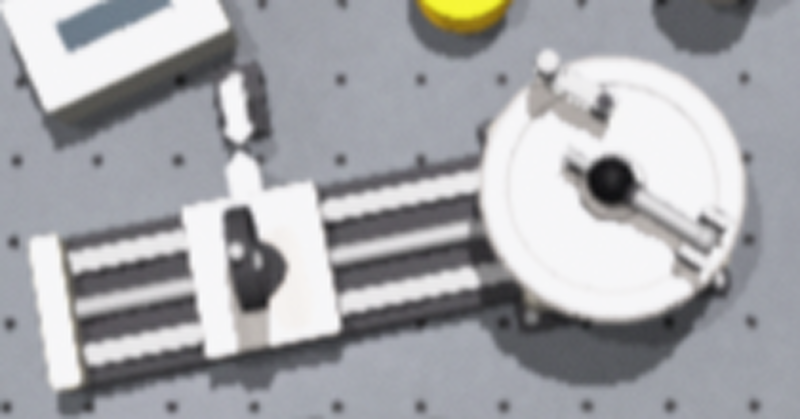

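View pics/tc11b.png

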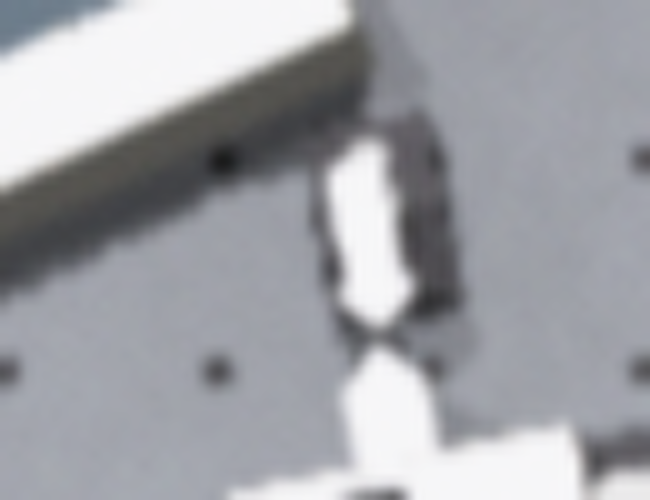

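View pics/sc11b.png

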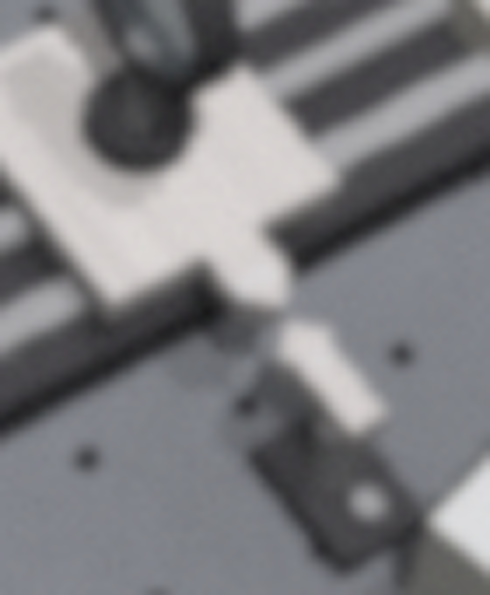

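```bash
python3 - <<'E'
from h import *
t=load('top11.pkl');s=load('scene11.pkl')
a=(200+611/3.8095-.4,225+180/3.8095-.4);b=(215+207/3.636-.4,150+314/3.636-.4)
e1,d1=ray(t,a);e2,d2=ray(s,b);x=np.linalg.lstsq(np.c_[d1,-d2],e2-e1,rcond=None)[0];print(((e1+d1*x[0])+(e2+d2*x[1]))/2)
p=onz(t,(225+38.1-.45,230+34.6-.45),48)[:2];q=onz(t,(225+37.8-.45,230+32.8-.45),48)[:2]
print((p-q)@np.array([-.1977,.98]))
for n in('scene','top'):
    d=cv2.absdiff(load(n+'0.pkl')['image'],load(n+'11.pkl')['image']).max(2)
    cv2.imwrite(f'pics/d_{n}.png',d*3)
from rig import workorder
print(workorder.sign_off())
E
```

```text
[521.24468736 -60.61744823 117.51957568]
0.06080908878042994
the job is handed in; nothing more can be done
None
```

I turned the catch aside, swung the handle upright and cranked the wheel clockwise about 1.5 turns. I then folded the handle flat, let go, backed the arm clear and handed the job in at about 13.6 s. The catch was left open.

What the last checks showed:
- **Alignment:** in the top view the two pointer tips are 0.1 mm apart along the rail, and the gap across it was about 4 mm, as described. A rougher check along the pointers' centre lines put the carriage 1 to 1.6 mm past the post. The two methods disagree slightly, but both are within the 4 mm allowed.
- **Handle:** after the fold, the ball's centre is 117.5 mm above the table, against 118 mm for a flat handle. The wheel and carriage looked unmoved by the fold and release.
- **Forces:** the highest force I read was about 13 N, at the end of the upward swing, but I read it only at the end of each move.
- **Surroundings:** the lens tube, screwdriver, spool and tissue box (the last two only partly in the crops) look unmoved by eye. I did not inspect the wash bottle, post holder and clamp fork closely at the end; the moves were planned to stay clear of them.

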